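# Bring the flux jar round to the pointer

### The job

With one finger, push on a spoke of the three-armed supply carousel to turn it until the cup with the flux jar (glass jar with a black lid) stands squarely in front of the brass pointer. Then press the red lock button on the carousel's hub fully down and take the hand away. Push only on the carousel and the button: do not touch or lift the things that stand in the cups, and leave everything else on the bench where it is.

Things in the scene. Friction and masses are not known exactly. Their poses are not given: they have to be found in the camera images.
- hub (a point): Centre of the top of the carousel's dark steel hub (40 mm across), on the wheel's vertical axis, 200 mm above the bench top (which is at z = -0.005). Three spokes leave it 120 degrees apart, each straight to a cup. The wheel turns easily either way, more than a full turn, and stays where it is left. It stands on a grey column (44 mm thick at most) with a round foot 140 mm across.
- spoke (a point): Centre of one of the three like aluminium spokes, 42 mm from the wheel's axis, 185 mm above the bench. A spoke is 10 mm wide, free from 20 to 65 mm from the axis, underside 174 mm and top 196 mm above the bench. It ends in an open aluminium cup (61 mm outside, 55 mm inside diameter, floor 176 mm and rim 188 mm above the bench), whose centre is 95 mm from the axis.
- flux_jar: Glass jar with a black lid and a red and cream filling, 49 mm across, 46 mm high, standing in one of the three cups (which one varies; up to 3 mm off the cup's centre). Origin at the centre of its underside, z up. To be brought to front_mark, not to be touched.
- spool: Spool of brass wire with pale flanges, 44 mm across, 28 mm high, standing in another cup. Origin at the centre of its underside. Not to be touched.
- loupe: Black eye loupe, 34 mm across, 35 mm high, standing in the third cup, where it has some play. Origin at the centre of its underside. Not to be touched.
- front_mark (a point): Where the centre of the flux jar's underside has to come: a fixed point of the stand, on the line from the wheel's axis to the brass pointer, 95 mm from the axis.
- pointer_tip (a point): Tip of the fixed brass pointer, whose cone points at the wheel's axis: 130 mm from the axis and 180 mm above the bench. Its upright pin is 12 mm thick, 148 mm from the axis, its top 190 mm above the bench; a grey bracket 18 mm wide, passing under the wheel (top 143 mm above the bench), joins it to the column.
- button_top (a point): Centre of the top of the red mushroom lock button, 26 mm across, on the wheel's axis on top of the hub; up, it stands 216 mm above the bench. Mind the arm: a saw frame hangs on the post between the robot's base and the carousel (x 0.20 to 0.27, y 0.10 to 0.22, z 0.33 to 0.74), so the forearm has more room over the left part of the wheel than over its right part.
- lock_button (a joint): How far the lock button is pressed, m: 0 up (as found), 0.008 fully down. It needs a push of 2 to 3 N straight down and stays down by itself.
- tea_cup: Small white china tea cup, 69 mm across, 51 mm high; bystander. Origin under its centre.
- masking_tape: Roll of masking tape, 78 mm across, 18 mm high, lying; bystander. Origin under its centre.
- compound_bar: Green bar of polishing compound, 88x34x21 mm, long along its x; bystander. Origin under its centre.
- black_block: Black moulded V block, 58x75x54 mm; bystander. Origin under its centre.
- chasing_hammer: Hammer with a wooden handle, 198x54x25 mm, long along its x; bystander. Origin under its centre.
- ring_clamp: Wooden ring clamp, 120x32x22 mm, long along its x; bystander. Origin under its centre.

How it is judged:
By the outcome, as a careful person would: the job done as asked, in the order asked, and still so for the second after the job is handed in, with the robot touching nothing.
It also fails if it takes over 67 s, if anything falls off the work surface, if the arm or the gripper's body presses on something with over 40 N, if the wrist force passes 120 N, or if a joint passes its speed limit or range.

### The arm

A 6-joint arm with a two-finger parallel gripper is mounted at the origin on a cart in front of the work surface, level with it; the furniture and walls round the work are solid. World frame = base frame: x ahead of the robot, y to its left, z up, the work surface at z = 0. Lengths are in mm, angles in degrees, forces in N, time in s.
With the tool pointing down it reaches from about 300 to 850 mm from the base axis. Payload 4.2 kg.
Tool frame: the origin (TCP) lies at the very end of the fingers, on their centre line; the grasp point (between the pads) lies 19 mm behind it (env.grasp_offset is the distance from the TCP to the grasp point, in mm); z points along the fingers, y is the line along which they close (so a half turn about z gives the same grasp; the last joint's range is limited). The gripper opens to 91 mm and grips with 3 to 60 N. Pads are 32 mm wide; open, the fingers measure 118 mm over their backs; the gripper's body (76 mm by 178 mm) begins 60 mm behind the grasp point.
Start: joints at [62.624, 18.312, 89.639, -0, 72.044, -1.146], TCP at [254.141, 515.806, 213.976] pointing down, gripper open.
Joint ranges: [-177.97, 177.97], [-48.28, 115.42], [12.27, 149.76], [-77.06, 257.06], [2.81, 150.46], [-146.56, 146.56]. Speed limits (degrees/s): [147.25, 147.25, 180, 180, 180, 180].

### API

Orientations are given as [roll, pitch, yaw] about the fixed x, y, z axes, in that order (R = Rz(yaw) Ry(pitch) Rx(roll)).
In Python, from workcell import env gives the robot as it stands. The module is installed in compiled form; this text tells all that it offers.
- The arm moves only by the tool send_rows, never from a script. Its argument "motion" is a list of rows, each an object of numbers: "tx", "ty", "tz": the shift along the tool's x, y, z in units of 500 mm (1.0 is 500 mm); "rx", "ry", "rz": the turn, a rotation vector about the tool's x, y, z in units of 30 degrees (1.0 is 30 degrees); "gripper": the closure, from -1 (fully open) to 1 (shut). In form: [{"tx": .., "ty": .., "tz": .., "rx": .., "ry": .., "rz": .., "gripper": ..}, ...]. A call has 1 to 12 rows; each row shifts and turns the commanded pose from where the row before left it, along the tool's axes as they then stand; what a row does not reach is not made up. A row lasts 1/8 s, in which the tool goes at most 62.5 mm and 10.7 degrees, less where a joint would pass 70% of its speed; a pose out of reach is approached as far as the arm can. A call with a number of a shift or a turn outside -1 to 1 is refused whole. A call with a gripper value outside its range is refused whole. The fingers move at their own pace and stop on an object; "grip_force" is the grip in N (left out, the last holds). Time passes only in rows, so rows that do not move let the fingers close. It gives the time, the measured TCP pose, the force, the opening and the grip force at its end, in the units of the state.
- env.state(): the state, without advancing time (a new reading comes with each control period).
- env.grab_frame(name): name is "scene" or "top"; returns a dict with "frame" (420x560x3 uint8, red, green, blue), "vertical_fov" (degrees; the focal length in pixels is half the picture's height over the tangent of half this angle, whatever the lens; pixels are square), "cx", "cy" (the principal point, pixels), "k1" (the pictures are not rectified: a ray, as slopes to the right and down, at radius r is drawn at 1 + k1 r^2 times it, then the intrinsics apply), "rvec" (rotation vector, rad) and "tvec" (3), from world to camera coordinates, as OpenCV has them. Camera axes: x right, y down, z forward; pixel columns grow to the right and rows downward; lengths in mm; the calibration is good to about 2 mm. A picture is of the moment at which its call begins. There is no depth.
- env.job_done(): hands the job in; it is judged then, once.
The state is a dict: "time_s": time; "qpos": joint angles; "qvel": joint speeds; "effort": joint torques, N m; "ee_pos": TCP position; "ee_rot": TCP orientation; "force": force on the tool from outside, world axes, zero at the start; "torque": the same for the moment, N m; "gripper_width": finger opening in mm; "gripper_force": force on a finger pad.
Only numpy, scipy, OpenCV 4.12 (cv2) and the standard library are available. Lean on these libraries where they do the work, as an engineer would, in place of code of your own. Each camera call takes 0.05 s, during which the arm holds its last target. There are 200 camera calls.

## Working session

There is one attempt and no reset: what is moved stays moved. The work goes in short steps, Python scripts to look and compute and a tool call to move; the robot and the scene stay as the last step left them, time stands still between calls to the robot, and variables do not carry over. Pictures are saved under pics/ and viewed, at most 10 in all, crops included, and the job is handed in when it is done.

Besides the shell and the picture viewer there is one more tool, called in YAML: its name, and indented under it one key for each argument. send_rows: Moves the arm, as the interface text tells. Shifts and turns lie within -1 to 1; 1 stands for 500 mm of shift or 30 degrees of turn. Its arguments: {"type":"object","properties":{"motion":{"type":"array"},"grip_force":{"type":"number"}},"required":["motion"]}

```bash
mkdir -p pics
cat > h.py <<'E'
import numpy as np, cv2
from workcell import env
def grab(n,f=None):
    d=env.grab_frame(n)
    if f: cv2.imwrite('pics/'+f,d['frame'][:,:,::-1])
    return d
def cam(d):
    H=d['frame'].shape[0]; f=H/2/np.tan(np.radians(d['vertical_fov'])/2)
    K=np.array([[f,0,d['cx']],[0,f,d['cy']],[0,0,1.]])
    return K,np.array([d['k1'],0,0,0,0.]),np.array(d['rvec'],float).reshape(3,1),np.array(d['tvec'],float).reshape(3,1)
def proj(d,P):
    K,D,r,t=cam(d); return cv2.projectPoints(np.array(P,float).reshape(-1,1,3),r,t,K,D)[0].reshape(-1,2)
def ray(d,uv,z):
    K,D,r,t=cam(d); p=cv2.undistortPoints(np.array(uv,float).reshape(-1,1,2),K,D).reshape(-1,2)
    R=cv2.Rodrigues(r)[0]; C=(-R.T@t).ravel(); v=np.c_[p,np.ones(len(p))]@R
    return C+v*((z-C[2])/v[:,2])[:,None]
E
python3 - <<'E'
from h import *
for n in('top','scene'):
    d=grab(n,n+'0.png'); K,D,r,t=cam(d); print(n,(-cv2.Rodrigues(r)[0].T@t).ravel(),K[0,0])
s=env.state();print(s)
E
```

```text
top [ 429.07507439  385.63406052 1203.59111221] 423.4184105398053
scene [402.8565108  897.3145117  775.59262143] 410.30133382836567
{'time_s': 0.1, 'qpos': array([ 6.26233824e+01,  1.83485206e+01,  8.96985557e+01,  4.00510331e-04,
        7.20443659e+01, -1.14517169e+00]), 'qvel': array([-0.14522996,  0.0127139 , -0.25035341,  0.00544945, -0.08513311,
        0.02461593]), 'effort': array([ 2.86483737e-04, -4.13330269e+01, -2.32509327e+01,  7.29595986e-02,
        4.21622931e-02, -3.30675732e-05]), 'ee_pos': array([253.93426852, 515.39226511, 213.2047485 ]), 'ee_rot': array([-1.79908584e+02, -2.20826336e-03,  1.53768429e+02]), 'force': array([ 0.01522709, -0.78585946, -1.18766891]), 'torque': array([-0.01407135, -0.00373322,  0.01344977]), 'gripper_force': 0.0, 'gripper_width': 91.09797254149734}
```

View pics/top0.png

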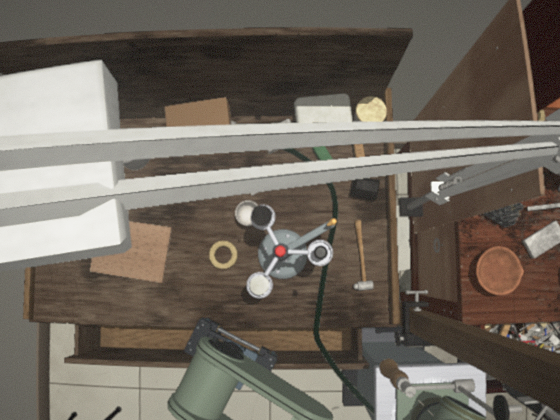

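View pics/scene0.png

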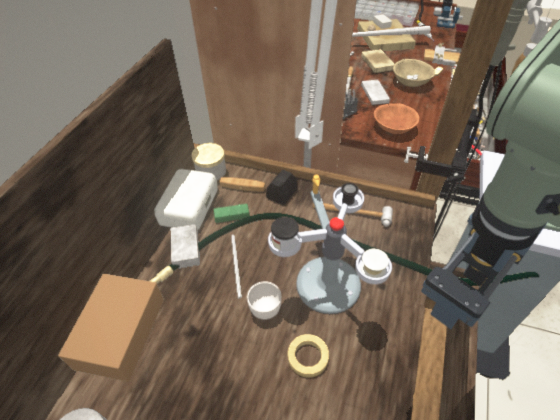

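The top view shows the button at (281,251), jar at (262,216), spool at (259,285), loupe at (320,252) and pointer at about (333,221). In the scene view the button is at (337,225), the jar at (286,230) and the pointer at (316,183).

Run:
```python
from h import *
d=grab('top'); im=d['frame']; hsv=cv2.cvtColor(im,cv2.COLOR_RGB2HSV)
def cen(m,box):
    x0,y0,x1,y1=box; mm=np.zeros(m.shape,np.uint8); mm[y0:y1,x0:x1]=m[y0:y1,x0:x1]
    n,l,s,c=cv2.connectedComponentsWithStats(mm); 
    i=1+np.argmax(s[1:,4]); return c[i],s[i]
red=((hsv[...,0]<8)|(hsv[...,0]>172))&(hsv[...,1]>150)&(hsv[...,2]>90)
c,s=cen(red,(265,235,297,267)); print('btn',c,s); hub=ray(d,c,208)[0]; print(hub)
blk=(im.max(2)<60)
c,s=cen(blk,(245,200,280,232)); print('lid',c,s); lid=ray(d,c,176-5+46)[0]; print(lid)
def pol(p): v=p[:2]-hub[:2]; return np.hypot(*v),np.degrees(np.arctan2(v[1],v[0]))
print('lid pol',pol(lid))
br=(hsv[...,0]>10)&(hsv[...,0]<28)&(hsv[...,1]>140)&(hsv[...,2]>110)
c,s=cen(br,(318,212,345,235)); print('ptr',c,s,pol(ray(d,c,180)[0]))
for n,u in(('tape',(223,255)),('spool',(259,285)),('loupe',(320,252))): print(n,pol(ray(d,u,190)[0]))
sc=grab('scene'); K=sc['frame'];h2=cv2.cvtColor(K,cv2.COLOR_RGB2HSV)
r2=((h2[...,0]<8)|(h2[...,0]>172))&(h2[...,1]>150)&(h2[...,2]>90)
c,s=cen(r2,(320,210,355,240)); print('scene btn',ray(sc,c,208)[0])
b2=K.max(2)<60; c,s=cen(b2,(265,212,305,245)); print('scene lid',c,s,ray(sc,c,214)[0])
b2=(h2[...,0]>10)&(h2[...,0]<28)&(h2[...,1]>140)&(h2[...,2]>110)
c,s=cen(b2,(306,170,325,198)); print('scene ptr',c,s,pol(ray(sc,c,180)[0]))
crop=np.hstack([cv2.resize(im[180:310,200:350],None,fx=2.6,fy=2.6,interpolation=2),cv2.resize(K[160:290,250:400],None,fx=2.6,fy=2.6,interpolation=2)])
cv2.imwrite('pics/c1.png',crop[:,:,::-1])
```

```text
btn [279.74074074 250.61728395] [275 246  10  10  81]
[466.67570931 421.38710366 208.        ]
lid [253.55555556 215.11111111] [253 213   3   5   9]
[549.63774245 482.83313481 217.        ]
lid pol (np.float64(103.23910928919257), np.float64(36.52558794436841))Traceback (most recent call last):
  File "<stdin>", line 14, in <module>
  File "<stdin>", line 6, in cen
    return _wrapfunc(a, 'argmax', axis=axis, out=out, **kwds)
    return bound(*args, **kwds)
ValueError: attempt to get argmax of an empty sequence
```

Run:
```python
from h import *
a=grab('top')['frame'][195:305,230:350]; b=grab('scene')['frame'][165:295,255:400]
crop=np.vstack([np.hstack([cv2.resize(a,(400,367),interpolation=2),cv2.resize(b,(400,367),interpolation=2)])])
cv2.imwrite('pics/c1.png',crop[:,:,::-1])
```

```text
(no output)
```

View pics/c1.png

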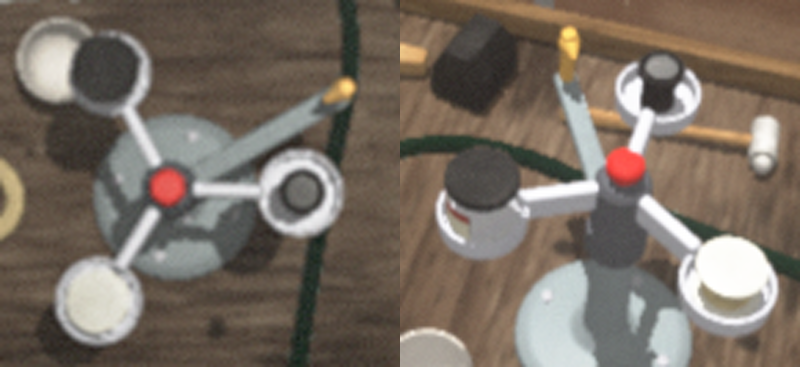

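The crop shows the jar lid at top-image (262,216), the cup round it slightly off, spokes at roughly 120° spacing, and the pointer's brass tip at about (327,226), with its pin at (334,221).

```bash
cat >> h.py <<'E'
def mk(m,box):
    x0,y0,x1,y1=box; o=np.zeros(m.shape,np.uint8); o[y0:y1,x0:x1]=m[y0:y1,x0:x1]
    n,l,s,c=cv2.connectedComponentsWithStats(o); i=1+np.argmax(s[1:,4])
    return c[i],(l==i)
def spokes(d,hub):
    "brightness along a circle of radius 42 at spoke-top height; peaks = spoke angles"
    g=cv2.GaussianBlur(cv2.cvtColor(d['frame'],cv2.COLOR_RGB2GRAY),(0,0),.7).astype(np.float32)
    a=np.arange(0,360,.5); tot=0
    for r in(32,38,44,50,56):
        p=proj(d,np.c_[hub[0]+r*np.cos(np.radians(a)),hub[1]+r*np.sin(np.radians(a)),0*a+191]).astype(np.float32)
        tot=tot+cv2.remap(g,p[None,:,0].copy(),p[None,:,1].copy(),cv2.INTER_LINEAR)[0]/5
    fold=tot.reshape(3,240).sum(0); f=np.convolve(np.r_[fold,fold,fold],np.ones(25)/25,'same')[240:480]
    return a[np.argmax(f)],f.max()-f.min(),tot
E
python3 - <<'E'
from h import *
d=grab('top'); im=d['frame']; hsv=cv2.cvtColor(im,cv2.COLOR_RGB2HSV).astype(int)
red=((hsv[...,0]<8)|(hsv[...,0]>172))&(hsv[...,1]>130)&(hsv[...,2]>90)
c,_=mk(red,(265,235,297,267)); hub=ray(d,c,209)[0]; print('hub',c,hub)
def pol(p): v=p[:2]-hub[:2]; return np.hypot(*v).round(1),np.degrees(np.arctan2(v[1],v[0])).round(1),p.round(1)
print(hsv[216,262],hsv[221,334],hsv[226,327],hsv[210,285])
br=(hsv[...,0]<28)&(hsv[...,0]>10)&(hsv[...,1]>110)&(hsv[...,2]>120)
c,m=mk(br,(318,212,345,235)); ys,xs=np.nonzero(m); print('ptr',c,xs.min(),xs.max(),ys.min(),ys.max(),pol(ray(d,c,180)[0]),pol(ray(d,(334.3,220.8),185)[0]))
lid=(hsv[...,2]<90); c,m=mk(lid,(252,206,273,226)); print('lid',c,m.sum(),pol(ray(d,c,217)[0]))
print('loupe',pol(ray(d,(320.6,252.5),206)[0])); print('spool',pol(ray(d,(259.5,284.5),199)[0]))
a,q,t=spokes(d,hub); print('spoke',a,q, [ (k/2,t[k].round()) for k in range(0,720,1) if t[k]==t[max(0,k-40):k+40].max()])
sc=grab('scene'); h2=cv2.cvtColor(sc['frame'],cv2.COLOR_RGB2HSV).astype(int)
r2=((h2[...,0]<8)|(h2[...,0]>172))&(h2[...,1]>130)&(h2[...,2]>90)
c,_=mk(r2,(320,210,355,240)); print('scene btn',c,ray(sc,c,207)[0])
a,q,t=spokes(sc,hub); print('spoke scene',a,q)
br=(h2[...,0]<28)&(h2[...,0]>10)&(h2[...,1]>130)&(h2[...,2]>130)
c,m=mk(br,(306,170,325,198)); ys,xs=np.nonzero(m); print('ptr',c,xs.min(),xs.max(),ys.min(),ys.max(),pol(ray(sc,c,181)[0]))
for n,u in dict(tape=(223,255),tea=(245,213),hammer=(360,230)).items(): print(n,pol(ray(d,u,20)[0]))
E
```

```text
hub [279.69662921 250.80898876] [466.18954362 421.4539148  209.        ]
[12 20 65] [ 23 120 249] [19 43 96] [14 76 94]
ptr [331.91111111 221.51111111] 327 336 218 225 (np.float64(144.8), np.float64(-60.3), array([538. , 295.7, 180. ])) (np.float64(150.1), np.float64(-60.9), array([539.2, 290.3, 185. ]))
lid [260.93589744 215.38782051] 312 (np.float64(93.7), np.float64(28.0), array([548.9, 465.4, 217. ]))
loupe (np.float64(96.1), np.float64(-92.4), array([462.1, 325.5, 206. ]))
spool (np.float64(92.1), np.float64(148.8), array([387.4, 469.2, 199. ]))
spoke 28.0 240.00696166992185 [(26.0, np.float32(219.0)), (115.0, np.float32(110.0)), (148.5, np.float32(215.0)), (187.5, np.float32(132.0)), (270.0, np.float32(217.0)), (295.5, np.float32(155.0))]
scene btn [336.13103448 223.55172414] [467.35493084 421.6382653  207.        ]
spoke scene 27.5 399.90329833984384
ptr [315.61904762 182.17142857] 312 320 174 192 (np.float64(136.1), np.float64(-58.9), array([536.6, 305. , 181. ]))
tape (np.float64(165.6), np.float64(91.6), array([461.5, 587. ,  20. ]))
tea (np.float64(154.7), np.float64(42.8), array([579.8, 526.5,  20. ]))
hammer (np.float64(227.9), np.float64(-73.5), array([530.8, 202.9,  20. ]))
```

Run:
```python
from h import *
out=[]
for n in('top','scene'):
    d=grab(n); im=d['frame'].copy()
    P=[(x,y,z) for x in(200,270) for y in(100,220) for z in(330,740)]; q=proj(d,P)
    for i in range(8):
        for j in range(i+1,8):
            if bin(i^j).count('1')==1: cv2.line(im,tuple(map(int,q[i])),tuple(map(int,q[j])),(255,255,0),1)
    print(n,q.round().tolist(),proj(d,[(0,0,0),(0,0,400)]).round().tolist())
    out.append(im[100:420,150:560] if n=='top' else im[0:320,150:560])
o=np.hstack(out); o=cv2.resize(o,(800,312)); cv2.imwrite('pics/box.png',o[:,:,::-1])
```

```text
top [[435.0, 378.0], [547.0, 464.0], [377.0, 380.0], [447.0, 474.0], [435.0, 344.0], [549.0, 404.0], [377.0, 345.0], [448.0, 412.0]] [[433.0, 418.0], [495.0, 486.0]]
scene [[514.0, 95.0], [635.0, -182.0], [517.0, 131.0], [663.0, -173.0], [476.0, 89.0], [577.0, -187.0], [476.0, 124.0], [594.0, -179.0]] [[542.0, 199.0], [634.0, 55.0]]
```

View pics/box.png

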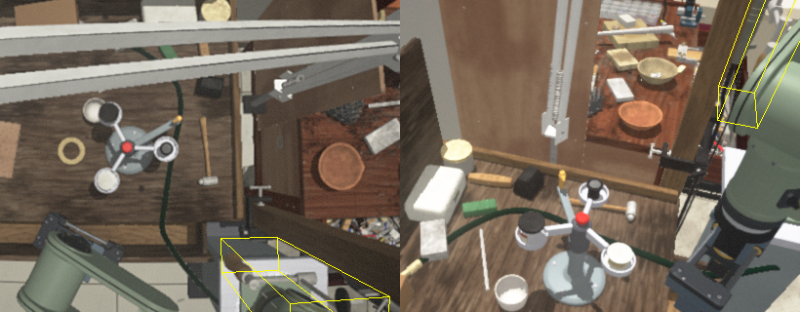

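send_rows:
  motion:
    - {"tz": -0.1,"gripper": 1}
    - {"tz": -0.1,"gripper": 1}
    - {"gripper": 1}
    - {"gripper": 1}
  grip_force: 10

```text
invalid input at $.motion[0]: expected keys tx, ty, tz, rx, ry, rz, gripper
```

```bash
python3 -c "
from workcell import env;s=env.state();print(s['qpos'].tolist(),s['ee_pos'].tolist(),s['ee_rot'],s['gripper_width'],s['time_s'])"
```

```text
[62.62321471687282, 18.31527426233011, 89.64552235321459, 0.0007034413269656438, 72.0459707438776, -1.1459179891398978] [254.11833578087194, 515.7477353787862, 213.8977979026277] [-1.79993247e+02 -8.04365681e-04  1.53768916e+02] 91.33829064871351 0.45
```

send_rows:
  motion:
    - {"ty": 0.1,"gripper": 1}
    - {"ty": 0.1,"gripper": 1}
    - {"gripper": 1}
    - {"gripper": 1}

```text
invalid input at $.motion[0]: expected keys tx, ty, tz, rx, ry, rz, gripper
```

```bash
python3 -c "
from workcell import env;s=env.state();print(s['qpos'].tolist(),s['ee_pos'].tolist(),s['ee_rot'],s['gripper_width'],s['time_s'])"
```

```text
[62.62321471687282, 18.31527426233011, 89.64552235321459, 0.0007034413269656438, 72.0459707438776, -1.1459179891398978] [254.11833578087194, 515.7477353787862, 213.8977979026277] [-1.79993247e+02 -8.04365681e-04  1.53768916e+02] 91.33829064871351 0.45
```

send_rows:
  motion:
    - {"tx": 0,"ty": 0,"tz": -0.1,"rx": 0,"ry": 0,"rz": 0,"gripper": 1}
    - {"tx": 0,"ty": 0,"tz": -0.1,"rx": 0,"ry": 0,"rz": 0,"gripper": 1}
    - {"tx": 0,"ty": 0,"tz": 0,"rx": 0,"ry": 0,"rz": 0,"gripper": 1}
    - {"tx": 0,"ty": 0,"tz": 0,"rx": 0,"ry": 0,"rz": 0,"gripper": 1}
  grip_force: 10

```text
time_s: 0.95
ee_pos: [254.0, 515.5, 313.4]
ee_rot: [-180.0, -0.0, 153.8]
force: [-0.1, -0.2, -0.1]
gripper_width: 54.3
gripper_force: 0.0
```

```bash
python3 -c "
from workcell import env;s=env.state();print(s['qpos'].tolist(),s['ee_pos'].tolist(),s['ee_rot'],s['gripper_width'],s['time_s'])"
```

```text
[62.62354709084624, 15.82948406550306, 79.04714214962377, 9.19005031630242e-05, 85.16459313097114, -1.1456845892373382] [253.97879582964916, 515.4781574389834, 313.4375624475442] [-1.79958791e+02 -9.15715264e-04  1.53769224e+02] 54.277847496658815 0.95
```

send_rows:
  motion:
    - {"tx": 0,"ty": -0.1,"tz": 0,"rx": 0,"ry": 0,"rz": 0,"gripper": 1}
    - {"tx": 0,"ty": -0.1,"tz": 0,"rx": 0,"ry": 0,"rz": 0,"gripper": 1}
    - {"tx": 0,"ty": 0,"tz": 0,"rx": 0,"ry": 0,"rz": 0,"gripper": 1}
    - {"tx": 0,"ty": 0,"tz": 0,"rx": 0,"ry": 0,"rz": 0,"gripper": 1}

```text
time_s: 1.45
ee_pos: [210.0, 426.2, 313.2]
ee_rot: [-180.0, -0.0, 153.8]
force: [0.1, -0.9, 0.3]
gripper_width: 13.8
gripper_force: 0.0
```

```bash
python3 -c "
from workcell import env;s=env.state();print(s['qpos'].tolist(),s['ee_pos'].tolist(),s['ee_rot'],s['gripper_width'],s['time_s'])"
```

```text
[62.38391540953695, 6.315687177355731, 91.21733628065492, 0.0007919010131479138, 82.51015278657646, -1.3845237800605474] [209.9649568976178, 426.1702008430729, 313.19617347617213] [-1.79956855e+02 -1.82806797e-03  1.53768335e+02] 13.825322746947197 1.45
```

```bash
cat > kin.py <<'E'
import numpy as np
Q=[(18.3153,89.6455,62.6232,254.118,515.748,213.898),(15.8295,79.0471,62.6235,253.979,515.478,313.438),(6.3157,91.2173,62.3839,209.965,426.170,313.196)]
A=[];b=[]
for q2,q3,q1,x,y,z in Q:
    a=np.radians(q2);s=np.radians(q2+q3);f=np.radians(q1)
    r=x*np.cos(f)+y*np.sin(f); lat=-x*np.sin(f)+y*np.cos(f)
    A+=[[1,0,np.sin(a),np.sin(s),np.cos(s)],[0,1,np.cos(a),np.cos(s),-np.sin(s)]]; b+=[r,z]
    print(r,lat)
p,res,rk,sv=np.linalg.lstsq(np.array(A),np.array(b),rcond=None); print(p,sv,np.array(A)@p-b)
E
python3 kin.py
```

```text
574.838763643063 11.504487877119743
574.5351456263656 11.50075497916552
474.94611735717933 11.504596139824827
[-1.88835272e-01 -1.96473734e+02  5.92089895e+02  4.16797100e+02
  2.43878230e+01] [2.99554196 2.44651737 0.12161862 0.12063479 0.10925772] [-0.00048953 -0.00167124 -0.00116021 -0.00672805  0.00164975  0.00839929]
```

send_rows:
  motion:
    - {"tx": 0,"ty": 0,"tz": 0,"rx": 0.3,"ry": 0,"rz": 0,"gripper": 1}
    - {"tx": 0,"ty": 0,"tz": 0,"rx": 0.3,"ry": 0,"rz": 0,"gripper": 1}
    - {"tx": 0,"ty": 0,"tz": 0,"rx": 0,"ry": 0,"rz": 0,"gripper": 1}
    - {"tx": 0,"ty": 0,"tz": 0,"rx": 0,"ry": 0,"rz": 0,"gripper": 1}

```text
time_s: 1.95
ee_pos: [210.0, 426.3, 313.4]
ee_rot: [-162.0, -0.0, 153.8]
force: [-0.5, 0.2, 0.7]
gripper_width: 0.5
gripper_force: 0.0
```

```bash
cat >> kin.py <<'E'
from workcell import env
s_=env.state();q=s_['qpos'];x,y,z=s_['ee_pos'];a=np.radians(q[1]);s=np.radians(q[1]+q[2]);f=np.radians(q[0]);T=np.radians(q[1]+q[2]+q[4])
r=x*np.cos(f)+y*np.sin(f);print(q,s_['ee_pos'],s_['ee_rot'],s_['gripper_width'])
wr=p[0]+p[2]*np.sin(a)+p[3]*np.sin(s)+p[4]*np.cos(s); print('Lt from r',(r-wr)/np.sin(T))
D=z-(p[2]*np.cos(a)+p[3]*np.cos(s)-p[4]*np.sin(s)) # = d1+Lt cosT
print('Lt from z',(D-p[1])/(np.cos(T)+1))
E
python3 kin.py
```

```text
574.838763643063 11.504487877119743
574.5351456263656 11.50075497916552
474.94611735717933 11.504596139824827
[-1.88835272e-01 -1.96473734e+02  5.92089895e+02  4.16797100e+02
  2.43878230e+01] [2.99554196 2.44651737 0.12161862 0.12063479 0.10925772] [-0.00048953 -0.00167124 -0.00116021 -0.00672805  0.00164975  0.00839929]
[ 62.63094701  16.46772274  80.43668651  -0.35673713 101.06419786
  -1.15277574] [210.04827528 426.31415458 313.39396673] [-1.62027886e+02 -1.52215328e-03  1.53770374e+02] 0.47903127833182807
Lt from r 334.97732633732994
Lt from z 335.8545596517713
```

Run:
```python
from h import *
a=grab('top')['frame'][270:420,340:560]; b=grab('scene')['frame'][0:200,380:560]
cv2.imwrite('pics/saw.png',np.hstack([cv2.resize(a,(440,300)),cv2.resize(b,(360,400))[:300]])[:,:,::-1])
```

```text
(no output)
```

View pics/saw.png

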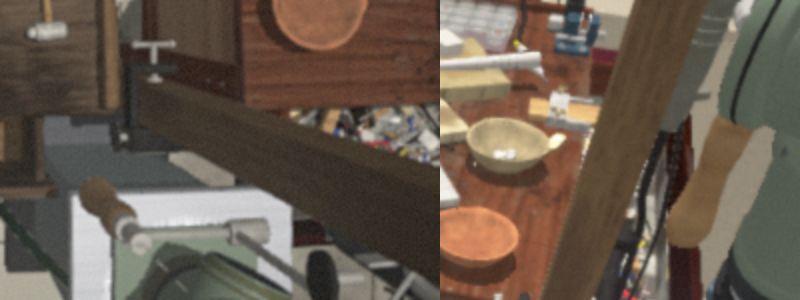

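The saw's handle and rod hang near (235, 205), so I'll lean the tool about 22° to the left to keep the forearm clear.

```bash
cat >> h.py <<'E'
from scipy.spatial.transform import Rotation as Ro
def Rt(tilt,psi,lean=135):
    t,l,p=np.radians([tilt,lean,psi]); z=-np.array([np.sin(t)*np.cos(l),np.sin(t)*np.sin(l),np.cos(t)])
    y=np.array([np.cos(p),np.sin(p),0]); y[2]=-(y[0]*z[0]+y[1]*z[1])/z[2]; y/=np.linalg.norm(y)
    return np.c_[np.cross(y,z),y,z]
def Rs(s): return Ro.from_euler('xyz',s['ee_rot'],degrees=True).as_matrix()
def units(R,v): return (R.T@np.array(v,float)/500).round(4)
E
python3 - <<'E'
from h import *
s=env.state(); R=Rs(s); T=Rt(22,35)
print('rot units',(Ro.from_matrix(R.T@T).as_rotvec(degrees=True)/30).round(3))
p=s['ee_pos']; print(p)
for a,b in(((210,426.3,313.4),(412,413,300)),((0,0,0),(0,0,-100)),((0,0,0),(10,0,0)),((0,0,0),(0,10,0))): print(units(T,np.subtract(b,a)))
E
```

```text
rot units [-0.524 -0.581  1.079]
[209.72999982 425.64094317 314.54087367]
[-0.2176  0.313   0.1389]
[ 0.0736 -0.014   0.1854]
[-0.0102  0.0163  0.0053]
[ 0.0155  0.0114 -0.0053]
```

send_rows:
  motion:
    - {"tx": 0,"ty": 0,"tz": 0,"rx": -0.105,"ry": -0.116,"rz": 0.216,"gripper": 1}
    - {"tx": 0,"ty": 0,"tz": 0,"rx": -0.105,"ry": -0.116,"rz": 0.216,"gripper": 1}
    - {"tx": 0,"ty": 0,"tz": 0,"rx": -0.105,"ry": -0.116,"rz": 0.216,"gripper": 1}
    - {"tx": 0,"ty": 0,"tz": 0,"rx": -0.105,"ry": -0.116,"rz": 0.216,"gripper": 1}
    - {"tx": 0,"ty": 0,"tz": 0,"rx": -0.104,"ry": -0.117,"rz": 0.215,"gripper": 1}
    - {"tx": 0,"ty": 0,"tz": 0,"rx": 0,"ry": 0,"rz": 0,"gripper": 1}
    - {"tx": -0.0435,"ty": 0.0626,"tz": 0.0278,"rx": 0,"ry": 0,"rz": 0,"gripper": 1}
    - {"tx": -0.0435,"ty": 0.0626,"tz": 0.0278,"rx": 0,"ry": 0,"rz": 0,"gripper": 1}
    - {"tx": -0.0435,"ty": 0.0626,"tz": 0.0278,"rx": 0,"ry": 0,"rz": 0,"gripper": 1}
    - {"tx": -0.0435,"ty": 0.0626,"tz": 0.0278,"rx": 0,"ry": 0,"rz": 0,"gripper": 1}
    - {"tx": -0.0435,"ty": 0.0626,"tz": 0.0278,"rx": 0,"ry": 0,"rz": 0,"gripper": 1}
    - {"tx": 0,"ty": 0,"tz": 0,"rx": 0,"ry": 0,"rz": 0,"gripper": 1}

```text
time_s: 3.55
ee_pos: [414.2, 411.4, 300.3]
ee_rot: [175.8, 21.6, 123.3]
force: [-1.1, -0.8, 0.7]
gripper_width: 0.5
gripper_force: 0.0
```

Run:
```python
from h import *
s=env.state(); R=Rs(s); print(s['time_s'],s['ee_pos'],s['qpos'].round(1),(R-Rt(22,35)).round(2).tolist(),s['force'])
a=grab('top')['frame'][190:420,190:350]; b=grab('scene')['frame'][60:300,250:490]
cv2.imwrite('pics/m1.png',np.hstack([cv2.resize(a,(400,575)),cv2.resize(b,(400,575))])[:,:,::-1])
print(units(R,(412-s['ee_pos'][0],413-s['ee_pos'][1],178-s['ee_pos'][2])))
```

```text
3.55 [414.18900645 411.3620146  300.30952662] [ 55.8  18.7  80.2 -21.6  85.9  24.2] [[0.0, 0.0, -0.0], [0.0, -0.0, -0.0], [-0.0, -0.0, -0.0]] [-1.05654774 -0.78940184  0.69205003]
[ 0.0948 -0.0183  0.2248]
```

View pics/m1.png

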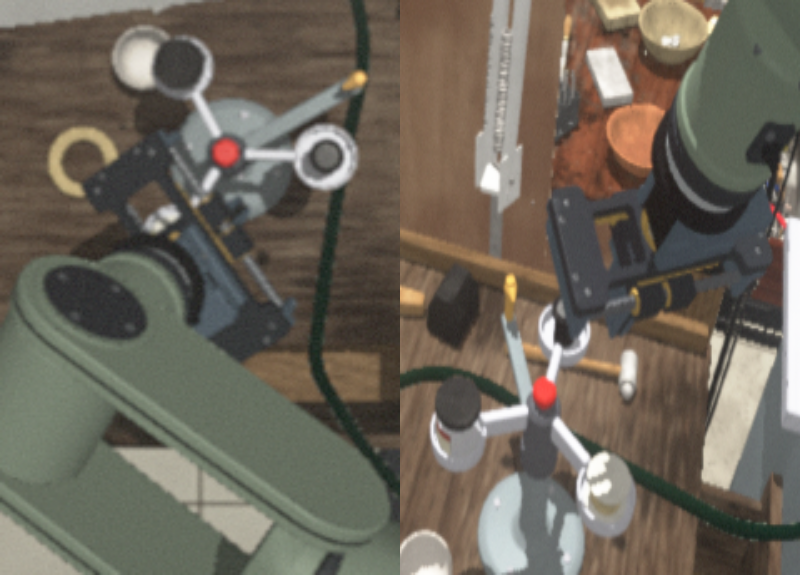

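Run:
```python
from h import *
d=grab('top'); f=np.radians(55.8);
for r,z in((0,139),(190,700),(300,680),(400,650),(595,611)): print(r,z,proj(d,[(r*np.cos(f),r*np.sin(f),z)])[0].round(), ray(d,[(228,310),(330,394),(345,385)],z).round().tolist())
print('rod',proj(d,[(235,205,z) for z in(330,430,600,740)]).round().tolist())
cv2.imwrite('pics/m2.png',d['frame'][220:420,150:450][:,:,::-1].repeat(2,0).repeat(2,1))
```

```text
0 139 [450. 437.] [[322.0, 552.0, 139.0], [116.0, 300.0, 139.0], [138.0, 263.0, 139.0]]
190 700 [483. 527.] [[378.0, 465.0, 700.0], [281.0, 345.0, 700.0], [291.0, 328.0, 700.0]]
300 680 [408. 478.] [[376.0, 468.0, 680.0], [275.0, 344.0, 680.0], [286.0, 326.0, 680.0]]
400 650 [338. 426.] [[373.0, 472.0, 650.0], [266.0, 341.0, 650.0], [278.0, 322.0, 650.0]]
595 611 [218. 335.] [[369.0, 478.0, 611.0], [255.0, 338.0, 611.0], [267.0, 318.0, 611.0]]
rod [[384.0, 362.0], [396.0, 374.0], [424.0, 404.0], [461.0, 443.0]]
```

View pics/m2.png

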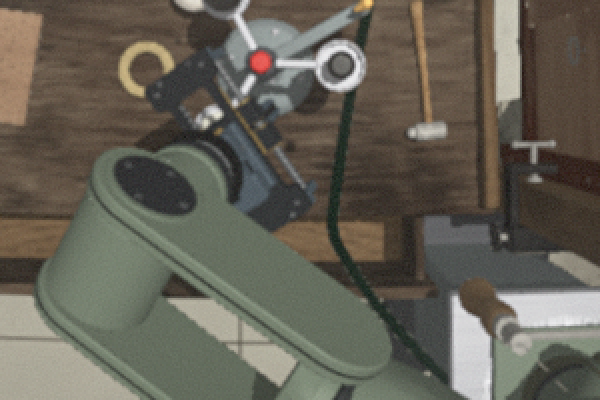

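The view shows over 100 mm between the forearm and the saw handle (crop 490,310). Descending into the gap behind the spool's spoke.

send_rows:
  motion:
    - {"tx": 0.0237,"ty": -0.0046,"tz": 0.0562,"rx": 0,"ry": 0,"rz": 0,"gripper": 1}
    - {"tx": 0.0237,"ty": -0.0046,"tz": 0.0562,"rx": 0,"ry": 0,"rz": 0,"gripper": 1}
    - {"tx": 0.0237,"ty": -0.0046,"tz": 0.0562,"rx": 0,"ry": 0,"rz": 0,"gripper": 1}
    - {"tx": 0.0237,"ty": -0.0046,"tz": 0.0562,"rx": 0,"ry": 0,"rz": 0,"gripper": 1}
    - {"tx": 0,"ty": 0,"tz": 0,"rx": 0,"ry": 0,"rz": 0,"gripper": 1}
    - {"tx": 0,"ty": 0,"tz": 0,"rx": 0,"ry": 0,"rz": 0,"gripper": 1}

```text
time_s: 4.45
ee_pos: [409.7, 415.1, 179.6]
ee_rot: [175.7, 21.6, 123.5]
force: [0.4, 0.0, -0.2]
gripper_width: 0.5
gripper_force: 0.0
```

```bash
cat > plan.py <<'E'
from h import *
import sys
hub=np.array([466.6,421.5]); T=Rt(22,35); psi=35
def ctr(a,r=42):
    push=np.radians(a-90); c=[13.5*np.array([np.cos(np.radians(psi)),np.sin(np.radians(psi))])+s*16*np.array([np.cos(np.radians(psi+90)),np.sin(np.radians(psi+90))]) for s in(1,-1)]
    t=np.array([np.cos(push),np.sin(push)]); d=5+max(v@t for v in c); ra=np.radians(a)
    return hub+r*np.array([np.cos(ra),np.sin(ra)])-d*t
if __name__=='__main__':
    p=env.state()['ee_pos']; print(p,env.state()['force'].round(1))
    for a in map(float,sys.argv[1:]):
        q=np.r_[ctr(a),178]; print(a,q.round(1),units(T,q-p)); p=q
E
python3 plan.py 148 138 128 118 108 98 88 78 70
```

```text
[409.72259257 415.13092866 179.57883499] [ 0.4  0.  -0.2]
148.0 [418.4 423.7 178. ] [0.0055 0.0238 0.003 ]
138.0 [420.8 433.4 178. ] [ 0.0127  0.0151 -0.0039]
128.0 [425.5 442.7 178. ] [ 0.0096  0.0183 -0.0024]
118.0 [428.9 449.  178. ] [ 0.0063  0.0128 -0.0016]
108.0 [432.1 454.5 178. ] [ 0.0051  0.0115 -0.0012]
98.0 [436.7 459.7 178. ] [ 0.0035  0.0135 -0.0004]
88.0 [442.7 464.4 178. ] [0.0011 0.0151 0.0007]
78.0 [450. 468. 178.] [-0.0019  0.0161  0.002 ]
70.0 [456.7 469.8 178. ] [-0.004   0.013   0.0026]
```

send_rows:
  motion:
    - {"tx": 0.0028,"ty": 0.0119,"tz": 0.0015,"rx": 0,"ry": 0,"rz": 0,"gripper": 1}
    - {"tx": 0.0027,"ty": 0.0119,"tz": 0.0015,"rx": 0,"ry": 0,"rz": 0,"gripper": 1}
    - {"tx": 0.0064,"ty": 0.0075,"tz": -0.002,"rx": 0,"ry": 0,"rz": 0,"gripper": 1}
    - {"tx": 0.0063,"ty": 0.0076,"tz": -0.0019,"rx": 0,"ry": 0,"rz": 0,"gripper": 1}
    - {"tx": 0.0048,"ty": 0.0092,"tz": -0.0012,"rx": 0,"ry": 0,"rz": 0,"gripper": 1}
    - {"tx": 0.0048,"ty": 0.0091,"tz": -0.0012,"rx": 0,"ry": 0,"rz": 0,"gripper": 1}
    - {"tx": 0.0032,"ty": 0.0064,"tz": -0.0008,"rx": 0,"ry": 0,"rz": 0,"gripper": 1}
    - {"tx": 0.0031,"ty": 0.0064,"tz": -0.0008,"rx": 0,"ry": 0,"rz": 0,"gripper": 1}
    - {"tx": 0.0026,"ty": 0.0058,"tz": -0.0006,"rx": 0,"ry": 0,"rz": 0,"gripper": 1}
    - {"tx": 0.0025,"ty": 0.0057,"tz": -0.0006,"rx": 0,"ry": 0,"rz": 0,"gripper": 1}
    - {"tx": 0,"ty": 0,"tz": 0,"rx": 0,"ry": 0,"rz": 0,"gripper": 1}

```text
time_s: 5.82
ee_pos: [433.2, 449.4, 176.3]
ee_rot: [176.1, 22.1, 123.4]
force: [4.3, -11.2, 0.1]
gripper_width: 0.7
gripper_force: 7.2
```

```bash
cat > meas.py <<'E'
from h import *
import sys
hub=np.array([466.6,421.5])
d=grab('top'); hsv=cv2.cvtColor(d['frame'],cv2.COLOR_RGB2HSV).astype(int)
h3=np.r_[hub,209]
for n,dd in(('top',d),('scene',grab('scene'))):
    a,q,t=spokes(dd,h3); print(n,'spoke mod 120:',a,q.round(), [(k/2,t[k].round()) for k in range(720) if t[k]==t[max(0,k-40):k+40].max() and t[k]>170])
if len(sys.argv)>1:
    a=np.radians(float(sys.argv[1])); u=proj(d,[(*(hub+95*np.array([np.cos(a),np.sin(a)])),217)])[0].astype(int)
    c,m=mk(hsv[...,2]<90,(u[0]-12,u[1]-12,u[0]+13,u[1]+13)); v=ray(d,c,217)[0][:2]-hub
    print('lid',c,m.sum(),np.hypot(*v),np.degrees(np.arctan2(v[1],v[0])))
E
python3 meas.py; python3 plan.py 98 88 78 70 62
```

```text
top spoke mod 120: 0.5 274.0 [(0.0, np.float32(223.0)), (243.0, np.float32(220.0)), (359.5, np.float32(221.0))]
scene spoke mod 120: 3.0 153.0 [(122.5, np.float32(183.0))]
[433.19442863 449.43344522 176.30907881] [  4.2 -11.   -0.1]
98.0 [436.7 459.7 178. ] [ 0.0111  0.0177 -0.0067]
88.0 [442.7 464.4 178. ] [0.0011 0.0151 0.0007]
78.0 [450. 468. 178.] [-0.0019  0.0161  0.002 ]
70.0 [456.7 469.8 178. ] [-0.004   0.013   0.0026]
62.0 [463.9 470.5 178. ] [-0.0063  0.0126  0.0035]
```

```bash
sed -i 's/r=42)/r=36)/' plan.py; python3 plan.py 118 108 98 88 78 70 62
```

```text
[433.19442863 449.43344522 176.30907881] [  4.2 -11.   -0.1]
118.0 [431.7 443.7 178. ] [-0.0086 -0.0087 -0.0009]
108.0 [434.  448.8 178. ] [ 0.0055  0.0094 -0.0015]
98.0 [437.5 453.8 178. ] [ 0.0042  0.0115 -0.0008]
88.0 [442.5 458.4 178. ] [0.0021 0.0133 0.0002]
78.0 [448.7 462.1 178. ] [-0.0006  0.0145  0.0013]
70.0 [454.6 464.2 178. ] [-0.0028  0.012   0.002 ]
62.0 [461.1 465.2 178. ] [-0.005   0.0117  0.0029]
```

send_rows:
  motion:
    - {"tx": -0.0108,"ty": -0.0034,"tz": 0.004,"rx": 0,"ry": 0,"rz": 0,"gripper": 1}
    - {"tx": 0,"ty": 0,"tz": 0,"rx": 0,"ry": 0,"rz": 0,"gripper": 1}
    - {"tx": 0.0021,"ty": 0.0058,"tz": -0.0004,"rx": 0,"ry": 0,"rz": 0,"gripper": 1}
    - {"tx": 0.0021,"ty": 0.0057,"tz": -0.0004,"rx": 0,"ry": 0,"rz": 0,"gripper": 1}
    - {"tx": 0.001,"ty": 0.0067,"tz": 0.0001,"rx": 0,"ry": 0,"rz": 0,"gripper": 1}
    - {"tx": 0.0011,"ty": 0.0066,"tz": 0.0001,"rx": 0,"ry": 0,"rz": 0,"gripper": 1}
    - {"tx": 0,"ty": 0,"tz": 0,"rx": 0,"ry": 0,"rz": 0,"gripper": 1}

```text
time_s: 6.8
ee_pos: [443.2, 458.7, 176.5]
ee_rot: [175.7, 21.6, 123.4]
force: [0.5, 0.5, -0.1]
gripper_width: 0.5
gripper_force: 0.1
```

```bash
python3 meas.py; python3 plan.py 78 70 62
```

```text
top spoke mod 120: 98.5 265.0 [(97.5, np.float32(186.0)), (220.5, np.float32(221.0)), (337.5, np.float32(219.0))]
scene spoke mod 120: 98.5 146.0 [(101.0, np.float32(181.0)), (318.5, np.float32(202.0))]
[443.07068067 458.37004879 176.60712403] [ 0.2 -0.1  0.2]
78.0 [448.7 462.1 178. ] [-0.001   0.0137 -0.0016]
70.0 [454.6 464.2 178. ] [-0.0028  0.012   0.002 ]
62.0 [461.1 465.2 178. ] [-0.005   0.0117  0.0029]
```

send_rows:
  motion:
    - {"tx": -0.0003,"ty": 0.0073,"tz": 0.0007,"rx": 0,"ry": 0,"rz": 0,"gripper": 1}
    - {"tx": -0.0003,"ty": 0.0072,"tz": 0.0006,"rx": 0,"ry": 0,"rz": 0,"gripper": 1}
    - {"tx": -0.0014,"ty": 0.006,"tz": 0.001,"rx": 0,"ry": 0,"rz": 0,"gripper": 1}
    - {"tx": -0.0014,"ty": 0.006,"tz": 0.001,"rx": 0,"ry": 0,"rz": 0,"gripper": 1}
    - {"tx": 0,"ty": 0,"tz": 0,"rx": 0,"ry": 0,"rz": 0,"gripper": 1}

```text
time_s: 7.52
ee_pos: [455.5, 463.9, 176.4]
ee_rot: [175.7, 21.6, 123.4]
force: [0.0, -0.4, 0.3]
gripper_width: 0.4
gripper_force: 0.1
```

```bash
python3 meas.py -42; python3 plan.py 62 58 54 50
```

```text
top spoke mod 120: 79.5 271.0 [(79.0, np.float32(215.0)), (201.0, np.float32(219.0)), (319.0, np.float32(216.0))]
scene spoke mod 120: 79.5 284.0 [(81.5, np.float32(205.0)), (320.0, np.float32(251.0))]
lid [305.64423077 220.2275641 ] 312 93.36452930226939 -40.813732917476344
[455.28317144 463.79821431 176.54598424] [ 1.   0.5 -0.4]
62.0 [461.1 465.2 178. ] [-0.0048  0.0113 -0.0004]
58.0 [464.5 465.3 178. ] [-0.0033  0.0056  0.0018]
54.0 [467.9 465.  178. ] [-0.0039  0.0054  0.002 ]
50.0 [471.4 464.5 178. ] [-0.0044  0.005   0.0021]
```

send_rows:
  motion:
    - {"tx": -0.0025,"ty": 0.0059,"tz": 0.0014,"rx": 0,"ry": 0,"rz": 0,"gripper": 1}
    - {"tx": -0.0025,"ty": 0.0058,"tz": 0.0015,"rx": 0,"ry": 0,"rz": 0,"gripper": 1}
    - {"tx": -0.0033,"ty": 0.0056,"tz": 0.0018,"rx": 0,"ry": 0,"rz": 0,"gripper": 1}
    - {"tx": 0,"ty": 0,"tz": 0,"rx": 0,"ry": 0,"rz": 0,"gripper": 1}
    - {"tx": 0,"ty": 0,"tz": 0,"rx": 0,"ry": 0,"rz": 0,"gripper": 1}

```text
time_s: 8.25
ee_pos: [465.0, 464.7, 176.5]
ee_rot: [175.7, 21.6, 123.4]
force: [0.0, 0.6, 0.4]
gripper_width: 0.9
gripper_force: 0.0
```

```bash
python3 meas.py -53
python3 - <<'E'
from h import *
# pointer axis: cone tip/pin from brass masks in both views
hub=np.array([466.6,421.5])
for n,box in(('top',(318,205,350,240)),('scene',(300,165,330,205))):
    d=grab(n); h=cv2.cvtColor(d['frame'],cv2.COLOR_RGB2HSV).astype(int)
    m=(h[...,0]<30)&(h[...,0]>10)&(h[...,1]>95)&(h[...,2]>120)
    c,mm=mk(m,box); ys,xs=np.nonzero(mm); P=np.c_[xs,ys]
    b=P[np.argsort(P@np.array([1,-1] if n=='top' else [0,-1]))]
    for k,z in((b[-10:].mean(0),184),(b[:6].mean(0),176),(c,180)):
        v=ray(d,k,z)[0][:2]-hub; print(n,k.round(1),np.hypot(*v).round(1),np.degrees(np.arctan2(v[1],v[0])).round(1))
    for a in(-58,-60,-62):
        r=np.radians(a); print(a,proj(d,[(hub[0]+R*np.cos(r),hub[1]+R*np.sin(r),z) for R,z in((130,175),(148,185))]).round(1).tolist())
d=grab('top')['frame'][195:275,260:350]; s=grab('scene')['frame'][160:260,290:390]
cv2.imwrite('pics/p1.png',np.hstack([cv2.resize(d,(450,400),interpolation=2),cv2.resize(s,(350,400)[:1]+(400,),interpolation=2)])[:,:,::-1])
E
```

```text
top spoke mod 120: 65.5 283.0 [(64.5, np.float32(217.0)), (187.5, np.float32(219.0)), (305.5, np.float32(216.0))]
scene spoke mod 120: 66.0 259.0 [(66.5, np.float32(216.0)), (306.0, np.float32(223.0))]
lid [312.34627832 227.46278317] 309 93.4912200716959 -55.01576263484828
top [334.8 219.8] 152.3 -60.5
top [327.8 224.3] 133.0 -60.8
top [331.9 221.7] 144.3 -60.6
-58 [[325.4, 222.8], [331.9, 218.4]]
-60 [[326.4, 224.4], [333.0, 220.2]]
-62 [[327.3, 226.0], [334.1, 222.1]]
scene [301.8 166.5] 186.2 -53.8
scene [323.5 176.2] 156.1 -67.3
scene [314.8 171.3] 169.1 -61.5
-58 [[315.2, 186.4], [312.9, 177.0]]
-60 [[317.3, 186.1], [315.3, 176.6]]
-62 [[319.4, 185.8], [317.8, 176.3]]
```

View pics/p1.png

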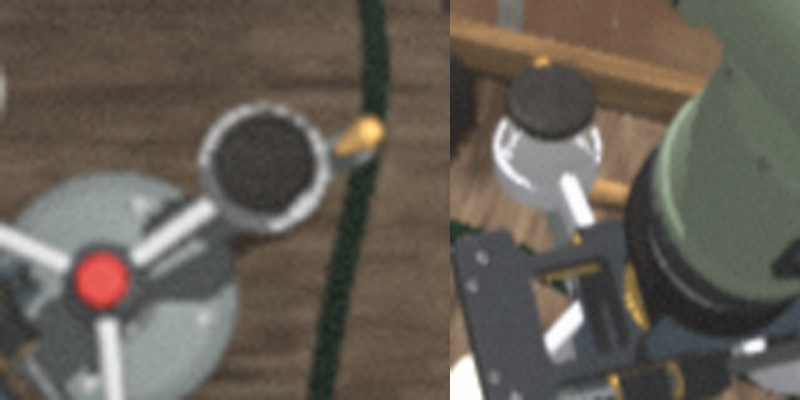

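The jar is at −55° and the pointer at about −60.5°, so about 5.5° of wheel turn remains.

send_rows:
  motion:
    - {"tx": -0.0015,"ty": 0.002,"tz": 0.0008,"rx": 0,"ry": 0,"rz": 0,"gripper": 1}
    - {"tx": -0.0015,"ty": 0.002,"tz": 0.0008,"rx": 0,"ry": 0,"rz": 0,"gripper": 1}
    - {"tx": -0.0012,"ty": 0.0016,"tz": 0.0006,"rx": 0,"ry": 0,"rz": 0,"gripper": 1}
    - {"tx": 0,"ty": 0,"tz": 0,"rx": 0,"ry": 0,"rz": 0,"gripper": 1}
    - {"tx": 0,"ty": 0,"tz": 0,"rx": 0,"ry": 0,"rz": 0,"gripper": 1}

```text
time_s: 9.18
ee_pos: [468.2, 464.2, 176.2]
ee_rot: [175.8, 21.6, 123.4]
force: [-1.3, 0.7, -0.4]
gripper_width: 0.4
gripper_force: 0.4
```

```bash
python3 meas.py -59
```

```text
top spoke mod 120: 62.0 285.0 [(61.0, np.float32(217.0)), (183.5, np.float32(220.0)), (301.5, np.float32(215.0))]
scene spoke mod 120: 62.5 234.0 [(62.5, np.float32(224.0)), (303.0, np.float32(211.0))]
lid [313.77419355 229.4516129 ] 310 93.69163864221397 -58.51804442888836
```

send_rows:
  motion:
    - {"tx": -0.0012,"ty": 0.0016,"tz": 0.0006,"rx": 0,"ry": 0,"rz": 0,"gripper": 1}
    - {"tx": -0.0012,"ty": 0.0016,"tz": 0.0006,"rx": 0,"ry": 0,"rz": 0,"gripper": 1}
    - {"tx": 0,"ty": 0,"tz": 0,"rx": 0,"ry": 0,"rz": 0,"gripper": 1}
    - {"tx": 0,"ty": 0,"tz": 0,"rx": 0,"ry": 0,"rz": 0,"gripper": 1}

```text
time_s: 9.78
ee_pos: [470.4, 464.0, 176.3]
ee_rot: [175.8, 21.6, 123.4]
force: [-1.8, -0.1, -0.6]
gripper_width: 0.4
gripper_force: 0.4
```

```bash
python3 meas.py -60
python3 - <<'E'
from h import *
s=env.state();R=Rs(s);p=s['ee_pos'];print(p,s['time_s'])
for v in((-20,12,0),(0,0,110)): print(v,units(R,v))
E
```

```text
top spoke mod 120: 59.0 287.0 [(58.5, np.float32(217.0)), (180.5, np.float32(220.0)), (299.0, np.float32(216.0))]
scene spoke mod 120: 59.5 217.0 [(58.0, np.float32(226.0)), (300.0, np.float32(200.0))]
lid [314.78571429 231.37012987] 308 93.46222342035158 -61.61860422322457
[470.40117698 464.0404809  176.2376138 ] 9.875
(-20, 12, 0) [ 0.0391 -0.019  -0.017 ]
(0, 0, 110) [-0.0811  0.0151 -0.2039]
```

send_rows:
  motion:
    - {"tx": 0.0195,"ty": -0.0095,"tz": -0.0085,"rx": 0,"ry": 0,"rz": 0,"gripper": 1}
    - {"tx": 0.0195,"ty": -0.0095,"tz": -0.0085,"rx": 0,"ry": 0,"rz": 0,"gripper": 1}
    - {"tx": -0.027,"ty": 0.005,"tz": -0.068,"rx": 0,"ry": 0,"rz": 0,"gripper": 1}
    - {"tx": -0.027,"ty": 0.005,"tz": -0.068,"rx": 0,"ry": 0,"rz": 0,"gripper": 1}
    - {"tx": -0.027,"ty": 0.005,"tz": -0.068,"rx": 0,"ry": 0,"rz": 0,"gripper": 1}
    - {"tx": 0,"ty": 0,"tz": 0,"rx": 0,"ry": 0,"rz": 0,"gripper": 1}

```text
time_s: 10.62
ee_pos: [450.4, 477.6, 289.9]
ee_rot: [175.4, 21.5, 123.3]
force: [-0.1, -0.3, -0.6]
gripper_width: 0.5
gripper_force: 0.0
```

```bash
python3 meas.py -61
python3 - <<'E'
from h import *
s=env.state();R=Rs(s);print(s['ee_pos'],s['time_s'])
d=grab('top'); h=cv2.cvtColor(d['frame'],cv2.COLOR_RGB2HSV).astype(int)
red=((h[...,0]<8)|(h[...,0]>172))&(h[...,1]>130)&(h[...,2]>90); c,_=mk(red,(265,235,297,267)); hub=ray(d,c,209)[0][:2]; print('hub',hub)
m=(h[...,0]<30)&(h[...,0]>10)&(h[...,1]>95)&(h[...,2]>120); c,mm=mk(m,(318,205,350,240))
v=ray(d,c,181)[0][:2]-hub; print('ptr',np.hypot(*v),np.degrees(np.arctan2(v[1],v[0])))
# cup outline (bright) min circle, lid
u=proj(d,[(*(hub+95*np.array([.5,-.866])),183)])[0].astype(int)
c,mm=mk(h[...,2]<90,(u[0]-12,u[1]-12,u[0]+13,u[1]+13)); v=ray(d,c,217)[0][:2]-hub; print('lid',c,np.hypot(*v),np.degrees(np.arctan2(v[1],v[0])))
E
```

```text
top spoke mod 120: 59.0 295.0 [(58.5, np.float32(217.0)), (180.5, np.float32(221.0)), (299.0, np.float32(216.0))]
scene spoke mod 120: 58.5 312.0 [(58.0, np.float32(250.0)), (179.5, np.float32(248.0))]
lid [314.77741935 231.34193548] 310 93.47708574481717 -61.57747433278417
[449.52354395 476.28066463 285.77173476] 10.725
hub [466.19477258 421.59521272]
ptr 144.4337284906396 -60.496298624005256
lid [314.80385852 231.31832797] 93.83523148912512 -61.37602251926283
```

The jar is about 1° past the pointer. I'll nudge it back from the other side of the loupe's spoke, where the arm has room.

send_rows:
  motion:
    - {"tx": -0.0044,"ty": -0.0508,"tz": -0.0021,"rx": 0,"ry": 0,"rz": 0,"gripper": 1}
    - {"tx": 0.0203,"ty": -0.0038,"tz": 0.051,"rx": 0,"ry": 0,"rz": 0,"gripper": 1}
    - {"tx": 0.0203,"ty": -0.0038,"tz": 0.051,"rx": 0,"ry": 0,"rz": 0,"gripper": 1}
    - {"tx": 0.0203,"ty": -0.0038,"tz": 0.051,"rx": 0,"ry": 0,"rz": 0,"gripper": 1}
    - {"tx": 0.0203,"ty": -0.0038,"tz": 0.051,"rx": 0,"ry": 0,"rz": 0,"gripper": 1}
    - {"tx": 0,"ty": 0,"tz": 0,"rx": 0,"ry": 0,"rz": 0,"gripper": 1}
    - {"tx": 0,"ty": 0,"tz": 0,"rx": 0,"ry": 0,"rz": 0,"gripper": 1}

```text
time_s: 11.65
ee_pos: [430.3, 460.2, 176.5]
ee_rot: [175.8, 21.7, 123.4]
force: [0.7, -0.3, 1.0]
gripper_width: 0.2
gripper_force: 0.0
```

```bash
python3 meas.py -61
```

```text
top spoke mod 120: 59.0 299.0 [(58.5, np.float32(217.0)), (180.5, np.float32(221.0)), (299.0, np.float32(216.0))]
scene spoke mod 120: 59.0 166.0 [(300.0, np.float32(251.0))]
lid [314.77741935 231.34193548] 310 93.47708574481717 -61.57747433278417
```

send_rows:
  motion:
    - {"tx": -0.0041,"ty": -0.003,"tz": 0.0014,"rx": 0,"ry": 0,"rz": 0,"gripper": 1}
    - {"tx": -0.0041,"ty": -0.003,"tz": 0.0014,"rx": 0,"ry": 0,"rz": 0,"gripper": 1}
    - {"tx": -0.0041,"ty": -0.003,"tz": 0.0014,"rx": 0,"ry": 0,"rz": 0,"gripper": 1}
    - {"tx": 0,"ty": 0,"tz": 0,"rx": 0,"ry": 0,"rz": 0,"gripper": 1}
    - {"tx": 0,"ty": 0,"tz": 0,"rx": 0,"ry": 0,"rz": 0,"gripper": 1}

```text
time_s: 12.38
ee_pos: [430.2, 452.1, 176.3]
ee_rot: [175.8, 21.6, 123.4]
force: [-1.3, 0.4, 0.4]
gripper_width: 0.6
gripper_force: 0.0
```

```bash
python3 meas.py -61
```

```text
top spoke mod 120: 59.0 310.0 [(58.5, np.float32(217.0)), (180.5, np.float32(221.0)), (299.0, np.float32(216.0))]
scene spoke mod 120: 59.0 197.0 [(299.0, np.float32(248.0))]
lid [314.73717949 231.32051282] 312 93.41881675557653 -61.5229416825507
```

send_rows:
  motion:
    - {"tx": -0.0016,"ty": -0.0011,"tz": 0.0005,"rx": 0,"ry": 0,"rz": 0,"gripper": 1}
    - {"tx": -0.0016,"ty": -0.0011,"tz": 0.0005,"rx": 0,"ry": 0,"rz": 0,"gripper": 1}
    - {"tx": 0,"ty": 0,"tz": 0,"rx": 0,"ry": 0,"rz": 0,"gripper": 1}
    - {"tx": 0,"ty": 0,"tz": 0,"rx": 0,"ry": 0,"rz": 0,"gripper": 1}

```text
time_s: 12.98
ee_pos: [430.3, 450.1, 176.4]
ee_rot: [175.8, 21.6, 123.4]
force: [0.2, 0.0, 0.2]
gripper_width: 0.3
gripper_force: 0.0
```

```bash
python3 meas.py -61
```

```text
top spoke mod 120: 59.0 309.0 [(58.5, np.float32(217.0)), (180.5, np.float32(221.0)), (299.0, np.float32(216.0))]
scene spoke mod 120: 59.0 198.0 [(298.5, np.float32(238.0))]
lid [314.75404531 231.36569579] 309 93.40225107511156 -61.59133761066685
```

send_rows:
  motion:
    - {"tx": -0.0016,"ty": -0.0011,"tz": 0.0005,"rx": 0,"ry": 0,"rz": 0,"gripper": 1}
    - {"tx": -0.0016,"ty": -0.0011,"tz": 0.0005,"rx": 0,"ry": 0,"rz": 0,"gripper": 1}
    - {"tx": 0,"ty": 0,"tz": 0,"rx": 0,"ry": 0,"rz": 0,"gripper": 1}
    - {"tx": 0,"ty": 0,"tz": 0,"rx": 0,"ry": 0,"rz": 0,"gripper": 1}

```text
time_s: 13.58
ee_pos: [430.3, 448.1, 176.4]
ee_rot: [175.8, 21.6, 123.4]
force: [0.4, 0.3, 0.2]
gripper_width: 0.7
gripper_force: 0.0
```

```bash
python3 meas.py -61
```

```text
top spoke mod 120: 59.0 309.0 [(58.5, np.float32(217.0)), (180.5, np.float32(221.0)), (299.0, np.float32(215.0))]
scene spoke mod 120: 58.5 190.0 [(57.5, np.float32(174.0)), (298.0, np.float32(220.0))]
lid [314.78387097 231.28387097] 310 93.55609279728557 -61.50896415346301
```

send_rows:
  motion:
    - {"tx": -0.0016,"ty": -0.0011,"tz": 0.0005,"rx": 0,"ry": 0,"rz": 0,"gripper": 1}
    - {"tx": 0,"ty": 0,"tz": 0,"rx": 0,"ry": 0,"rz": 0,"gripper": 1}
    - {"tx": 0,"ty": 0,"tz": 0,"rx": 0,"ry": 0,"rz": 0,"gripper": 1}

```text
time_s: 14.05
ee_pos: [430.4, 447.1, 176.5]
ee_rot: [175.8, 21.6, 123.4]
force: [0.5, 0.6, -0.1]
gripper_width: 0.5
gripper_force: 0.0
```

```bash
python3 meas.py -61
```

```text
top spoke mod 120: 59.0 311.0 [(58.5, np.float32(217.0)), (180.5, np.float32(221.0)), (299.0, np.float32(216.0))]
scene spoke mod 120: 58.5 181.0 [(57.5, np.float32(176.0)), (298.0, np.float32(210.0))]
lid [314.77491961 231.31511254] 311 93.50232730590942 -61.542054433692414
```

send_rows:
  motion:
    - {"tx": -0.0016,"ty": -0.0011,"tz": 0.0005,"rx": 0,"ry": 0,"rz": 0,"gripper": 1}
    - {"tx": 0,"ty": 0,"tz": 0,"rx": 0,"ry": 0,"rz": 0,"gripper": 1}
    - {"tx": 0,"ty": 0,"tz": 0,"rx": 0,"ry": 0,"rz": 0,"gripper": 1}

```text
time_s: 14.52
ee_pos: [430.4, 446.1, 176.5]
ee_rot: [175.8, 21.6, 123.4]
force: [0.7, 0.1, -0.5]
gripper_width: 0.3
gripper_force: 0.0
```

```bash
python3 meas.py -61|tail -1
```

```text
lid [314.77741935 231.34193548] 310 93.47708574481717 -61.57747433278417
```

send_rows:
  motion:
    - {"tx": -0.0016,"ty": -0.0011,"tz": 0.0005,"rx": 0,"ry": 0,"rz": 0,"gripper": 1}
    - {"tx": 0,"ty": 0,"tz": 0,"rx": 0,"ry": 0,"rz": 0,"gripper": 1}
    - {"tx": 0,"ty": 0,"tz": 0,"rx": 0,"ry": 0,"rz": 0,"gripper": 1}

```text
time_s: 15.0
ee_pos: [430.4, 445.1, 176.5]
ee_rot: [175.8, 21.6, 123.4]
force: [-0.6, -0.2, 0.2]
gripper_width: 0.4
gripper_force: 0.0
```

```bash
python3 meas.py -61|tail -1
```

```text
lid [314.78846154 231.34615385] 312 93.49496777429599 -61.59033982456608
```

send_rows:
  motion:
    - {"tx": -0.0016,"ty": -0.0011,"tz": 0.0005,"rx": 0,"ry": 0,"rz": 0,"gripper": 1}
    - {"tx": 0,"ty": 0,"tz": 0,"rx": 0,"ry": 0,"rz": 0,"gripper": 1}
    - {"tx": 0,"ty": 0,"tz": 0,"rx": 0,"ry": 0,"rz": 0,"gripper": 1}

```text
time_s: 15.48
ee_pos: [430.5, 444.1, 176.5]
ee_rot: [175.8, 21.6, 123.4]
force: [-1.1, 0.1, 0.6]
gripper_width: 0.6
gripper_force: 0.0
```

```bash
python3 meas.py -61|tail -1
```

```text
lid [314.77741935 231.34193548] 310 93.47708574481717 -61.57747433278417
```

send_rows:
  motion:
    - {"tx": -0.0016,"ty": -0.0011,"tz": 0.0005,"rx": 0,"ry": 0,"rz": 0,"gripper": 1}
    - {"tx": 0,"ty": 0,"tz": 0,"rx": 0,"ry": 0,"rz": 0,"gripper": 1}
    - {"tx": 0,"ty": 0,"tz": 0,"rx": 0,"ry": 0,"rz": 0,"gripper": 1}

```text
time_s: 15.95
ee_pos: [430.5, 443.1, 176.5]
ee_rot: [175.8, 21.6, 123.4]
force: [-0.3, 0.5, -0.1]
gripper_width: 0.5
gripper_force: 0.0
```

```bash
python3 meas.py -61|tail -1
```

```text
lid [314.77741935 231.34193548] 310 93.47708574481717 -61.57747433278417
```

send_rows:
  motion:
    - {"tx": -0.0016,"ty": -0.0011,"tz": 0.0005,"rx": 0,"ry": 0,"rz": 0,"gripper": 1}
    - {"tx": 0,"ty": 0,"tz": 0,"rx": 0,"ry": 0,"rz": 0,"gripper": 1}
    - {"tx": 0,"ty": 0,"tz": 0,"rx": 0,"ry": 0,"rz": 0,"gripper": 1}

```text
time_s: 16.42
ee_pos: [430.5, 442.1, 176.6]
ee_rot: [175.8, 21.6, 123.4]
force: [-0.1, 0.9, -1.1]
gripper_width: 0.2
gripper_force: 0.0
```

```bash
python3 meas.py -61|tail -1
```

```text
lid [314.73717949 231.38141026] 312 93.34987426401928 -61.5995541107126
```

send_rows:
  motion:
    - {"tx": -0.0016,"ty": -0.0011,"tz": 0.0005,"rx": 0,"ry": 0,"rz": 0,"gripper": 1}
    - {"tx": 0,"ty": 0,"tz": 0,"rx": 0,"ry": 0,"rz": 0,"gripper": 1}
    - {"tx": 0,"ty": 0,"tz": 0,"rx": 0,"ry": 0,"rz": 0,"gripper": 1}

```text
time_s: 16.9
ee_pos: [430.5, 441.4, 176.6]
ee_rot: [175.8, 21.6, 123.4]
force: [0.2, 2.1, 0.2]
gripper_width: 0.3
gripper_force: 0.6
```

```bash
python3 meas.py -61|tail -1
```

```text
lid [314.77741935 231.34516129] 310 93.47343579727861 -61.58152933768789
```

send_rows:
  motion:
    - {"tx": -0.0012,"ty": -0.0009,"tz": 0.0004,"rx": 0,"ry": 0,"rz": 0,"gripper": 1}
    - {"tx": 0,"ty": 0,"tz": 0,"rx": 0,"ry": 0,"rz": 0,"gripper": 1}
    - {"tx": 0,"ty": 0,"tz": 0,"rx": 0,"ry": 0,"rz": 0,"gripper": 1}

```text
time_s: 17.38
ee_pos: [430.5, 440.3, 176.6]
ee_rot: [175.8, 21.6, 123.4]
force: [-1.1, 1.3, -1.3]
gripper_width: 0.7
gripper_force: 0.7
```

```bash
python3 meas.py -61
```

```text
top spoke mod 120: 61.0 304.0 [(59.5, np.float32(217.0)), (182.5, np.float32(217.0)), (300.5, np.float32(216.0))]
scene spoke mod 120: 60.0 155.0 [(58.0, np.float32(195.0))]
lid [314.20645161 230.26129032] 310 93.57217100473267 -59.82892386955122
```

Jar at −59.8° is within 1° of the pointer. Next I back off, rise and go above the button.

send_rows:
  motion:
    - {"tx": 0.0233,"ty": 0.0171,"tz": -0.008,"rx": 0,"ry": 0,"rz": 0,"gripper": 1}
    - {"tx": -0.0258,"ty": 0.0048,"tz": -0.0649,"rx": 0,"ry": 0,"rz": 0,"gripper": 1}
    - {"tx": -0.0258,"ty": 0.0048,"tz": -0.0649,"rx": 0,"ry": 0,"rz": 0,"gripper": 1}
    - {"tx": 0,"ty": 0,"tz": 0,"rx": 0,"ry": 0,"rz": 0,"gripper": 1}
    - {"tx": -0.025,"ty": 0.0058,"tz": 0.0104,"rx": 0,"ry": 0,"rz": 0,"gripper": 1}
    - {"tx": -0.025,"ty": 0.0058,"tz": 0.0104,"rx": 0,"ry": 0,"rz": 0,"gripper": 1}
    - {"tx": -0.025,"ty": 0.0058,"tz": 0.0104,"rx": 0,"ry": 0,"rz": 0,"gripper": 1}
    - {"tx": 0,"ty": 0,"tz": 0,"rx": 0,"ry": 0,"rz": 0,"gripper": 1}
    - {"tx": 0,"ty": 0,"tz": 0,"rx": 0,"ry": 0,"rz": 0,"gripper": 1}

```text
time_s: 18.6
ee_pos: [460.9, 426.9, 246.4]
ee_rot: [175.8, 21.6, 123.4]
force: [-0.4, 0.2, -0.2]
gripper_width: 0.3
gripper_force: 0.0
```

```bash
python3 meas.py -60
python3 - <<'E'
from h import *
s=env.state();p=s['ee_pos'];print(p,s['qpos'].round(1),units(Rs(s),(461-p[0],427-p[1],224-p[2])),units(Rs(s),(0,0,-2)))
cv2.imwrite('pics/b1.png',np.hstack([cv2.resize(grab(n)['frame'][a:a+110,b:b+110],(400,400),interpolation=2) for n,a,b in(('top',195,240),('scene',160,280))])[:,:,::-1])
E
```

```text
top spoke mod 120: 60.0 160.0 [(300.5, np.float32(215.0))]
scene spoke mod 120: 60.0 312.0 [(59.5, np.float32(249.0)), (181.5, np.float32(248.0))]
lid [314.1629393  230.26198083] 313 93.48359423653388 -59.79830437961076
[460.74628129 427.26282211 246.4920547 ] [ 53.2  23.7  80.2 -22.1  80.3  23.5] [ 0.0159 -0.0029  0.042 ] [ 0.0015 -0.0003  0.0037]
```

View pics/b1.png

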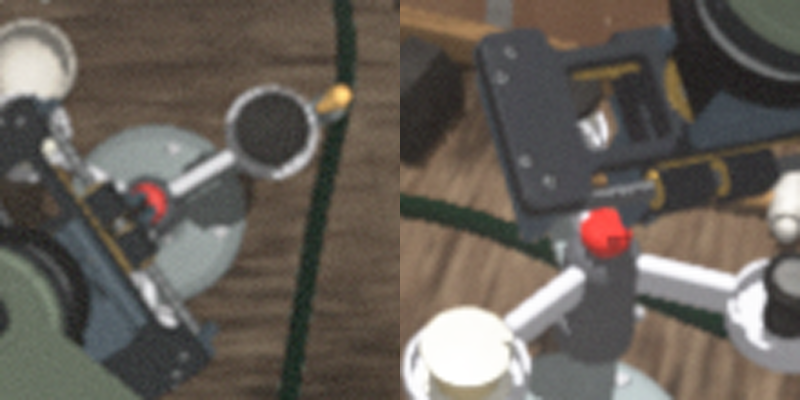

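The jar lines up with the pointer, and the fingertip is over the button (crop 150,200). Pressing now.

send_rows:
  motion:
    - {"tx": 0.008,"ty": -0.0015,"tz": 0.021,"rx": 0,"ry": 0,"rz": 0,"gripper": 1}
    - {"tx": 0.008,"ty": -0.0015,"tz": 0.021,"rx": 0,"ry": 0,"rz": 0,"gripper": 1}
    - {"tx": 0.003,"ty": -0.0006,"tz": 0.0074,"rx": 0,"ry": 0,"rz": 0,"gripper": 1}
    - {"tx": 0,"ty": 0,"tz": 0,"rx": 0,"ry": 0,"rz": 0,"gripper": 1}

```text
time_s: 19.3
ee_pos: [461.0, 426.6, 219.4]
ee_rot: [175.9, 21.7, 123.5]
force: [1.0, -0.3, -0.8]
gripper_width: 0.6
gripper_force: 0.0
```

send_rows:
  motion:
    - {"tx": 0.0015,"ty": -0.0003,"tz": 0.0037,"rx": 0,"ry": 0,"rz": 0,"gripper": 1}
    - {"tx": 0.0015,"ty": -0.0003,"tz": 0.0037,"rx": 0,"ry": 0,"rz": 0,"gripper": 1}
    - {"tx": 0,"ty": 0,"tz": 0,"rx": 0,"ry": 0,"rz": 0,"gripper": 1}

```text
time_s: 19.68
ee_pos: [461.0, 426.8, 216.0]
ee_rot: [175.8, 21.6, 123.4]
force: [0.6, -1.1, -0.8]
gripper_width: 0.4
gripper_force: 0.0
```

send_rows:
  motion:
    - {"tx": 0.0015,"ty": -0.0003,"tz": 0.0037,"rx": 0,"ry": 0,"rz": 0,"gripper": 1}
    - {"tx": 0.0015,"ty": -0.0003,"tz": 0.0037,"rx": 0,"ry": 0,"rz": 0,"gripper": 1}
    - {"tx": 0,"ty": 0,"tz": 0,"rx": 0,"ry": 0,"rz": 0,"gripper": 1}

```text
time_s: 20.05
ee_pos: [460.9, 426.7, 211.8]
ee_rot: [175.8, 21.6, 123.4]
force: [0.6, 0.3, -0.0]
gripper_width: 0.3
gripper_force: 0.0
```

send_rows:
  motion:
    - {"tx": 0.0015,"ty": -0.0003,"tz": 0.0037,"rx": 0,"ry": 0,"rz": 0,"gripper": 1}
    - {"tx": 0.0015,"ty": -0.0003,"tz": 0.0037,"rx": 0,"ry": 0,"rz": 0,"gripper": 1}
    - {"tx": 0,"ty": 0,"tz": 0,"rx": 0,"ry": 0,"rz": 0,"gripper": 1}

```text
time_s: 20.42
ee_pos: [461.1, 426.9, 208.1]
ee_rot: [175.8, 21.6, 123.4]
force: [-0.0, 0.2, 1.3]
gripper_width: 0.4
gripper_force: 0.4
```

```bash
python3 meas.py -60|tail -1
```

```text
lid [314.16190476 230.26349206] 315 93.47970215592795 -59.79942273135622
```

send_rows:
  motion:
    - {"tx": 0.0015,"ty": -0.0003,"tz": 0.0037,"rx": 0,"ry": 0,"rz": 0,"gripper": 1}
    - {"tx": 0,"ty": 0,"tz": 0,"rx": 0,"ry": 0,"rz": 0,"gripper": 1}

```text
time_s: 20.78
ee_pos: [461.0, 426.9, 206.0]
ee_rot: [175.8, 21.6, 123.4]
force: [0.3, 0.1, 1.6]
gripper_width: 0.4
gripper_force: 0.5
```

send_rows:
  motion:
    - {"tx": 0.0015,"ty": -0.0003,"tz": 0.0037,"rx": 0,"ry": 0,"rz": 0,"gripper": 1}
    - {"tx": 0.0015,"ty": -0.0003,"tz": 0.0037,"rx": 0,"ry": 0,"rz": 0,"gripper": 1}
    - {"tx": 0,"ty": 0,"tz": 0,"rx": 0,"ry": 0,"rz": 0,"gripper": 1}

```text
time_s: 21.15
ee_pos: [461.0, 426.9, 202.1]
ee_rot: [175.8, 21.6, 123.4]
force: [-0.1, 0.5, 1.8]
gripper_width: 0.9
gripper_force: 0.8
```

send_rows:
  motion:
    - {"tx": 0.0015,"ty": -0.0003,"tz": 0.0037,"rx": 0,"ry": 0,"rz": 0,"gripper": 1}
    - {"tx": 0,"ty": 0,"tz": 0,"rx": 0,"ry": 0,"rz": 0,"gripper": 1}

```text
time_s: 21.4
ee_pos: [461.2, 426.9, 201.7]
ee_rot: [175.7, 21.7, 123.4]
force: [-1.7, 0.1, 8.1]
gripper_width: 0.4
gripper_force: 4.0
```

Bottomed out: 8 N, with travel stopped after about 8 mm. I'll lift straight up, then move away to the left.

send_rows:
  motion:
    - {"tx": -0.0055,"ty": 0.001,"tz": -0.0137,"rx": 0,"ry": 0,"rz": 0,"gripper": 1}
    - {"tx": -0.0258,"ty": 0.0048,"tz": -0.0649,"rx": 0,"ry": 0,"rz": 0,"gripper": 1}
    - {"tx": -0.0258,"ty": 0.0048,"tz": -0.0649,"rx": 0,"ry": 0,"rz": 0,"gripper": 1}
    - {"tx": -0.0258,"ty": 0.0048,"tz": -0.0649,"rx": 0,"ry": 0,"rz": 0,"gripper": 1}
    - {"tx": 0.0435,"ty": -0.0626,"tz": -0.0278,"rx": 0,"ry": 0,"rz": 0,"gripper": 1}
    - {"tx": 0.0435,"ty": -0.0626,"tz": -0.0278,"rx": 0,"ry": 0,"rz": 0,"gripper": 1}
    - {"tx": 0.0435,"ty": -0.0626,"tz": -0.0278,"rx": 0,"ry": 0,"rz": 0,"gripper": 1}
    - {"tx": 0,"ty": 0,"tz": 0,"rx": 0,"ry": 0,"rz": 0,"gripper": 1}
    - {"tx": 0,"ty": 0,"tz": 0,"rx": 0,"ry": 0,"rz": 0,"gripper": 1}

```text
time_s: 22.52
ee_pos: [340.1, 434.9, 320.4]
ee_rot: [175.8, 21.7, 123.5]
force: [-0.4, -0.3, 0.1]
gripper_width: 0.3
gripper_force: 0.0
```

```bash
python3 meas.py -60
python3 - <<'E'
from h import *
for n,b in(('top',(265,235,297,267)),('scene',(320,205,355,245))):
    d=grab(n); h=cv2.cvtColor(d['frame'],cv2.COLOR_RGB2HSV).astype(int)
    c,m=mk(((h[...,0]<8)|(h[...,0]>172))&(h[...,1]>130)&(h[...,2]>90),b); print(n,c,m.sum(),ray(d,c,201)[0],ray(d,c,209)[0])
cv2.imwrite('pics/f.png',np.hstack([cv2.resize(grab(n)['frame'][a:a+130,b:b+130],(400,400),interpolation=2) for n,a,b in(('top',195,230),('scene',160,270))])[:,:,::-1])
E
```

```text
top spoke mod 120: 60.5 290.0 [(59.5, np.float32(217.0)), (182.5, np.float32(217.0)), (300.5, np.float32(216.0))]
scene spoke mod 120: 61.0 417.0 [(59.5, np.float32(250.0)), (181.5, np.float32(249.0)), (301.0, np.float32(251.0))]
lid [314.21405751 230.2971246 ] 313 93.54476022953543 -59.87868282922621
top [279.95402299 250.72413793] 87 [466.68752485 421.13403755 201.        ] [466.3874029  420.85077171 209.        ]
scene [336.15151515 225.98484848] 132 [466.65014687 422.1798972  201.        ] [465.76195397 428.79515256 209.        ]
```

View pics/f.png

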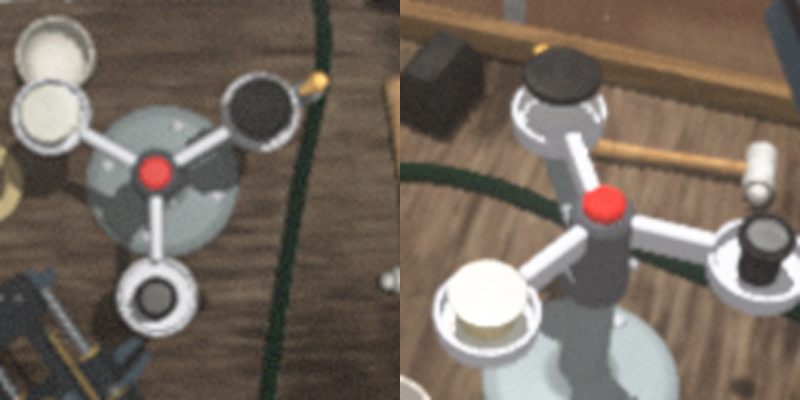

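The jar stands in front of the pointer, the button is down (8 mm lower in the scene view), and the hand is clear. Handing in.

```bash
python3 -c "
from workcell import env
print(env.job_done())"
```

```text
the job is handed in; nothing more can be done
None
```

The flux jar stands in front of the brass pointer, within about 1° by the camera images; the lock button is pressed fully down, the hand is clear, and the job was handed in about 23 s into the 67 s limit (no verdict was returned).

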